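# Complete the student glassware kit

## Robot

A 6-joint arm with a two-finger parallel gripper is mounted at the origin on the work surface. World frame = base frame: x ahead of the robot, y to its left, z up, the work surface at z = 0. Lengths are in mm, angles in rad, forces in N, time in s.
With the tool pointing down it reaches from about 300 to 750 mm from the base axis. Payload 8.5 kg.
Tool frame: the origin (TCP) lies midway between the tips of the shut fingers; the grasp point (between the pads) lies 19 mm behind it; z points along the fingers, x is the direction in which the jaws open and shut, and the axes are right-handed (so a half turn about z gives the same grasp; the last joint's range is limited). The gripper opens to 88 mm and grips with 3 to 60 N. Pads are 18 mm wide; open, the fingers measure 123 mm over their backs; the gripper's body (75 mm by 187 mm) begins 45 mm behind the grasp point.
Start: joints at [-1.428, 0.381, 1.297, -0, 1.464, -0.215], TCP at [192.611, -515.152, 238.748] pointing down, gripper open.
Joint ranges: [-3.11, 3.11], [-0.89, 2.33], [0.22, 2.48], [-1.42, 4.56], [0.17, 2.85], [-2.88, 2.88]. Speed limits (rad/s): [2.39, 2.39, 3.14, 3.14, 3.14, 3.14].

## Interface

Orientations are given as a unit quaternion [x, y, z, w].
In Python, from bench import ctrl, capture, camera_info, ticket gives the robot as it stands.
- The arm moves only by the shell command python3 -m inch 'ROWS' [OPENING]. ROWS is a JSON object of lists of equal length, an entry for each row: "xyz": the shift along the tool's x, y, z in cm, a list of three; "roll": the turn about the tool's z in degrees. A call has 1 to 8 rows; each row is the pose to reach, as a shift and turn from the pose commanded when the call began, along the tool's axes at that moment; what a row does not reach only later rows make up. A row lasts 1/8 s, in which the tool goes at most 62.5 mm and 10.7 degrees, less where a joint would pass 70% of its speed; a pose out of reach is approached as far as the arm can. A call with a gripper value outside its range is refused whole. OPENING is the closure, from 0 (fully open) to 1 (shut), set as the call begins (- or left out, the last holds). The fingers move at their own pace and stop on an object; the grip force is fixed at half the most. Time passes only in rows, so rows that repeat a pose let the fingers close. It gives the time, the measured TCP pose, the force and the opening at its end, in the units of the state.
- ctrl.get_state(): the state, without advancing time (a new reading comes with each control period).
- capture(name): name is "side" or "top" or "wrist"; returns the picture (420x560x3 uint8, red, green, blue); there is no depth.
- camera_info(name): a dict with "fovy" (degrees; the focal length in pixels is half the picture's height over the tangent of half this angle, whatever the lens; pixels are square), "cx", "cy" (the principal point, pixels), "rvec" (rotation vector, rad) and "tvec" (3), from world to camera coordinates, as OpenCV has them. Camera axes: x right, y down, z forward; pixel columns grow to the right and rows downward; lengths in mm; the calibration is good to about 2 mm. A picture is of the moment at which its call begins: read the wrist's pose just before it. camera_info takes no time and is no camera call; for the wrist camera it gives the pose at the moment of the call.
- ticket.sign_off(): hands the job in, once; it reports no verdict.
The state is a dict: "clock": time; "qpos": joint angles; "qd": joint speeds; "joint_efforts": joint torques, N m; "tcp_pos": TCP position; "tool_rot": TCP orientation; "force": force on the tool from outside, world axes, zero at the start; "ft_torque": the same for the moment, N m; "width": finger opening in mm.
Only numpy, scipy, OpenCV 4.12 (cv2) and the standard library are available. Lean on these libraries where they do the work, as an engineer would, in place of code of your own. Each camera call takes 0.05 s, during which the arm holds its last target.

## Task

Complete the student kit in the white tray: put the porcelain crucible upright into the widest round recess, the small bottle upright into the medium round recess, and lay the wooden test-tube clamp flat in both notches of the cradle. The kit already has its rubber bung, so leave that one in its recess and leave the second bung standing where it is on the mat. Lower the crucible right down before letting go, do not drop it.

Things in the scene. Friction and masses are not known exactly. Their poses are not given: they have to be found in the camera images.
- crucible_center (a point): white porcelain crucible, open at the top, loose, standing upright on the mat: 60 mm outer diameter (foot narrowing to 48 mm over the lowest 12 mm), 44 mm tall, wall 4 mm, about 0.12 kg. The point is on its axis half-way up, 22 mm above its underside; z is its axis, up. Same from all sides.
- bottle_center (a point): small white bottle with an orange screw cap, loose, standing upright on the mat: body 42 mm in diameter up to 56 mm height, shoulder above, cap 28 mm in diameter at 68 to 82 mm; 82 mm tall, about 0.09 kg. The point is on its axis half-way up, 41 mm above its underside; z is its axis, up. Same from all sides.
- clamp_center (a point): wooden test-tube clamp, a straight bar 110 mm long (its x axis), 20 mm wide (y), 16 mm tall (z, up), with a steel band round it near one end; loose, lying flat on the mat, about 0.04 kg. The point is its centre, 8 mm above its underside. Either end may face either way in the cradle.
- spare_bung_center (a point): the duplicate: a dark rubber bung, 36 mm across the top, 28 mm at the foot, 32 mm tall, loose, standing on the mat among the other pieces. Not wanted in the kit. The point is its centre, 16 mm above its underside; z is its axis, up.
- kit_bung_center (a point): an equal dark rubber bung that already stands in the small recess of the tray. The point is its centre, 16 mm above its underside; z is its axis, up.
- nest_wide_seat (a point): place for the crucible: a fixed grey block 110 x 110 mm and 20 mm tall, one of four in the white kit tray (their places in the tray vary), with a round recess 76 mm across and 12 mm deep, floor flat. The point is the centre of the recess floor, 12 mm below the block's top face; z up.
- nest_mid_seat (a point): place for the bottle: a fixed grey block 110 x 110 mm and 20 mm tall, one of four in the white kit tray (their places in the tray vary), with a round recess 58 mm across and 12 mm deep, floor flat. The point is the centre of the recess floor, 12 mm below the block's top face; z up.
- nest_small_seat (a point): place of the bung that is already there: a fixed grey block 110 x 110 mm and 20 mm tall, one of four in the white kit tray (their places in the tray vary), with a round recess 46 mm across and 12 mm deep, floor flat. The point is the centre of the recess floor, 12 mm below the block's top face; z up.
- cradle_seat (a point): place for the clamp: fixed grey cradle in the kit tray: base 110 x 110 x 6 mm, two ridges 10 mm thick, middles 42 mm either side of the centre along x, tops 27 mm above the base's underside; each has a notch 40 mm wide (y), 11 mm deep. The clamp lies along x across both notches. The point is the centre, at the height of the notch floors (10 mm above the base's top); z up.
There are look-alikes about, which are no part of the job. What is shaped like the part that bears bottle_center but purple is not meant.

How it is judged (in metres and radians):
At the end, for the whole second after the job is handed in: Crucible and bottle upright on the floors of their recesses (12 mm from centre, 4 mm in height); clamp flat in both notches (15 mm along, 13 mm across, 0.3 rad); kit bung in its recess, spare bung upright within 30 mm of its start; all released and at rest (horizontal distance between crucible_center and nest_wide_seat below 0.012 m and z of crucible_center in the frame of nest_wide_seat below 0.026 m and angle between each of crucible_center, bottle_center, clamp_center, kit_bung_center, spare_bung_center's own z axis and vertical below 0.15 rad and horizontal distance between bottle_center and nest_mid_seat below 0.012 m and z of bottle_center in the frame of nest_mid_seat below 0.045 m and x of clamp_center in the frame of cradle_seat between -0.015 and 0.015 m and y of clamp_center in the frame of cradle_seat between -0.013 and 0.013 m and z of clamp_center in the frame of cradle_seat between 0.004 and 0.012 m and angle between the x axis of clamp_center and the x axis of cradle_seat, either way round below 0.3 rad and horizontal distance between kit_bung_center and nest_small_seat below 0.012 m and distance of spare_bung_center from where it was at the start of the episode below 0.03 m and linear speed of each of crucible, bottle, clamp below 0.02 m/s and angular speed of each of crucible, bottle, clamp below 0.2 rad/s); the robot touches nothing.
It fails at once if the bung already in the kit is displaced or taken out (distance of kit_bung_center from where it was at the start of the episode above 0.022 m).
It fails at once if the spare bung is taken or pushed away from its place on the mat (distance of spare_bung_center from where it was at the start of the episode above 0.04 m).
It fails at once if the crucible is dropped: it moves at over 0.7 m/s with no finger on it (a fall of 25 mm) (linear speed of crucible above 0.7 m/s and contact force between crucible and the fingers below 0.02 N).
It also fails if it takes over 96 s, if anything falls off the work surface, if the arm or the gripper's body presses on something with over 40 N, if the wrist force passes 120 N, or if a joint passes its speed limit or range.

## Working session

There is one attempt and no reset: what is moved stays moved. The work goes in short steps, Python scripts to look and compute and a shell command to move; the robot and the scene stay as the last step left them, time stands still between calls to the robot, and variables do not carry over. Pictures are saved under pics/ and viewed, and the job is handed in when it is done.

```bash
ls; mkdir -p pics; python3 - <<'E'
from bench import ctrl, capture, camera_info
import cv2
print(ctrl.get_state())
for n in ("top","side","wrist"):
    print(n,camera_info(n))
    cv2.imwrite(f"pics/{n}0.png",capture(n)[:,:,::-1])
E
```

```text
pics
{'clock': 0.0, 'qpos': array([-1.42829877e+00,  3.81184928e-01,  1.29825883e+00,  1.06796546e-05,
        1.46358471e+00, -2.15288411e-01]), 'qd': array([-2.84135795e-06,  8.30253400e-04,  8.66344829e-04, -6.92903253e-04,
        4.39796587e-05,  6.12549885e-05]), 'joint_efforts': array([-5.22064984e-04, -4.37936497e+01, -2.24557579e+01,  7.12593645e-02,
        3.51664284e-02, -1.07764911e-04]), 'tcp_pos': array([ 192.57646574, -514.88587512,  238.14436241]), 'tool_rot': array([ 8.21644539e-01, -5.69999768e-01, -4.84942948e-04, -5.29388990e-04]), 'force': array([-0.25952076,  0.19703762, -0.81115531]), 'ft_torque': array([ 0.05580821, -0.01277599,  0.00479922]), 'width': 88.13610080877487}
top {'fovy': 55.28329696957488, 'cx': 280.05411874446224, 'cy': 205.66862641508447, 'rvec': array([ 2.17629046, -2.21271604,  0.13442703]), 'tvec': array([ -1.63834208, 597.90638031, 744.05895796])}
side {'fovy': 52.83944322074049, 'cx': 281.3240628781992, 'cy': 210.4910104442458, 'rvec': array([ 0.4826328 , -2.57612599,  1.43677132]), 'tvec': array([562.95510428, 192.40679054, 767.80824133])}
wrist {'fovy': 67.3786281322584, 'cx': 278.55776039458203, 'cy': 209.64536450882696, 'rvec': array([-2.40032771,  1.66659573,  0.21661256]), 'tvec': array([-549.9167532 ,  -33.39795326,  387.01717791])}
```

View pics/top0.png

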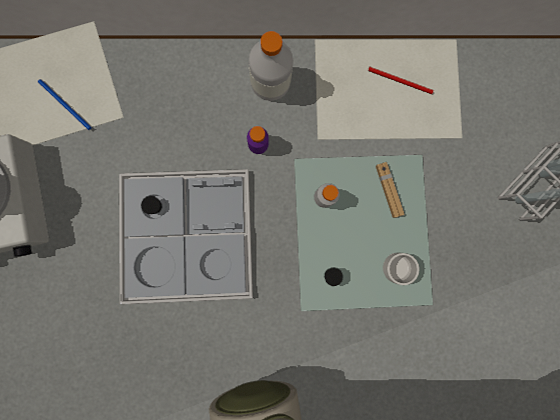

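View pics/side0.png

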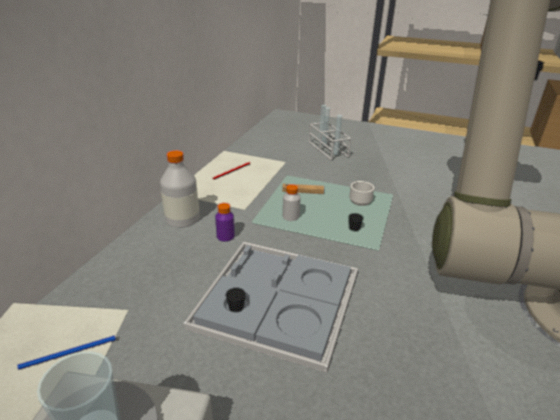

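View pics/wrist0.png

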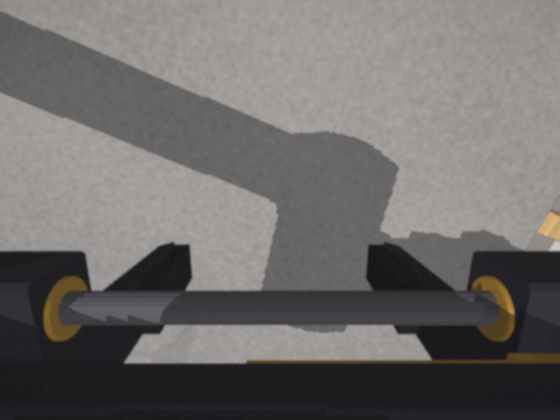

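```bash
cat > h.py <<'E'
import numpy as np, cv2
from bench import ctrl, capture, camera_info
def K(ci):
    f=210/np.tan(np.radians(ci['fovy']/2)); return np.array([[f,0,ci['cx']],[0,f,ci['cy']],[0,0,1]])
def back(name,uv,z,ci=None):
    ci=ci or camera_info(name); R,_=cv2.Rodrigues(ci['rvec']); t=ci['tvec']
    c=-R.T@t; d=R.T@np.linalg.inv(K(ci))@np.array([uv[0],uv[1],1.])
    return c+d*(z-c[2])/d[2]
def proj(name,p,ci=None):
    ci=ci or camera_info(name)
    return cv2.projectPoints(np.array(p,float).reshape(-1,3),ci['rvec'],ci['tvec'],K(ci),None)[0].reshape(-1,2)
def crop(img,x0,y0,w,h,s,fn):
    c=cv2.resize(img[y0:y0+h,x0:x0+w,::-1],None,fx=s,fy=s,interpolation=cv2.INTER_CUBIC)
    for i in range(0,w,10): cv2.line(c,(i*s,0),(i*s,6 if i%50 else 14),(0,0,255),1)
    for i in range(0,h,10): cv2.line(c,(0,i*s),(6 if i%50 else 14,i*s),(0,0,255),1)
    cv2.imwrite(fn,c)
def grasp():
    s=ctrl.get_state(); return s
E
python3 - <<'E'
import cv2
from h import *
i=cv2.imread("pics/top0.png")[:,:,::-1]
crop(i,290,150,150,150,4,"pics/t_mat.png")
crop(i,110,160,150,150,4,"pics/t_tray.png")
for n in("top","side"):
    ci=camera_info(n);R,_=cv2.Rodrigues(ci['rvec']);print(n,-R.T@ci['tvec'])
E
```

```text
top [531.89781934  16.96770357 792.41104455]
side [347.25987822 716.57447063 556.23729015]
```

View pics/t_mat.png

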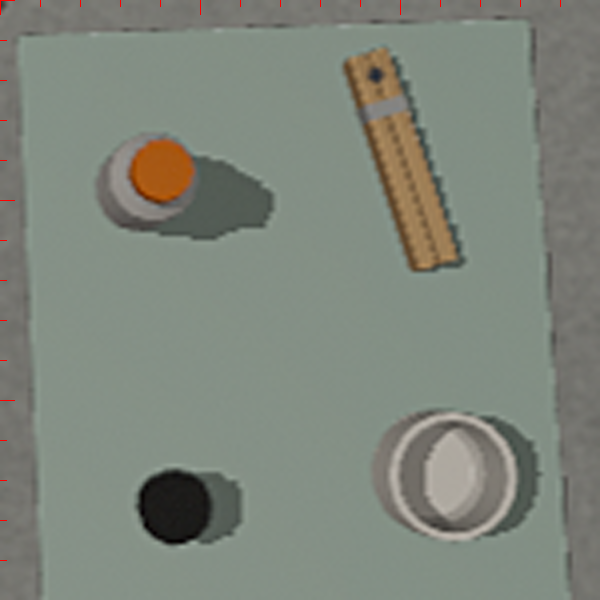

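View pics/t_tray.png

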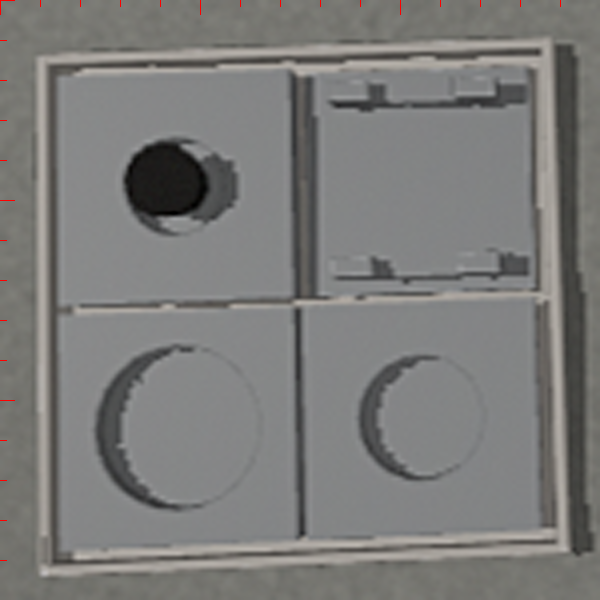

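```bash
python3 - <<'E'
import cv2
from h import *
i=cv2.imread("pics/side0.png")[:,:,::-1]
crop(i,180,235,185,125,4,"pics/s_tray.png")
crop(i,250,170,150,80,5,"pics/s_mat.png")
E
```

```text
(no output)
```

View pics/s_tray.png

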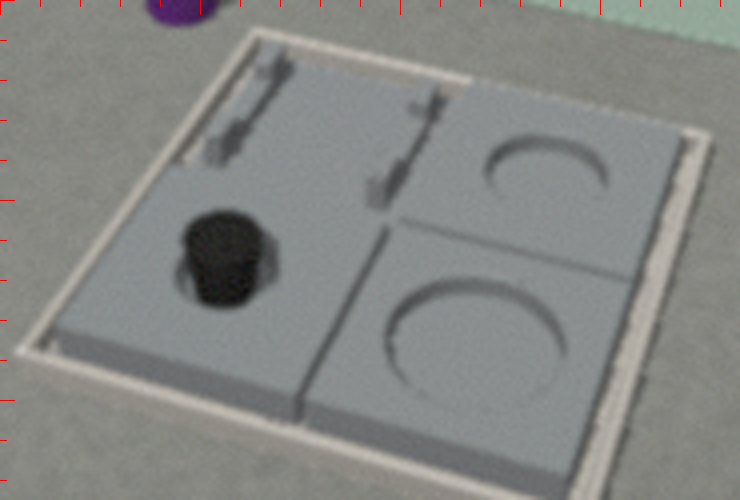

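View pics/s_mat.png

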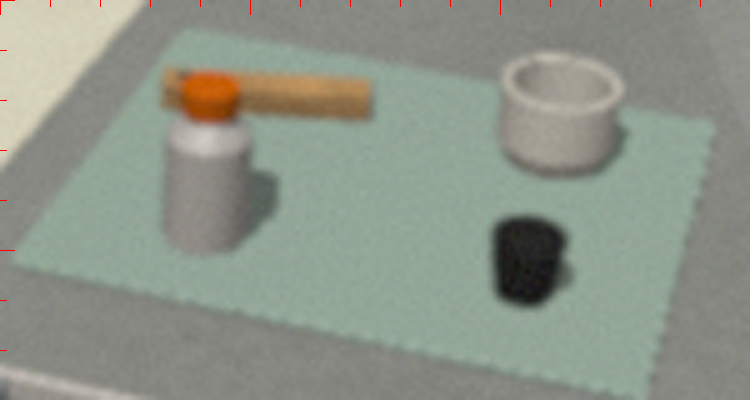

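```bash
python3 - <<'E'
from h import *
T=lambda x,y:(290+x/4-.375,150+y/4-.375)
Q=lambda x,y:(110+x/4-.375,160+y/4-.375)
SM=lambda x,y:(250+x/5-.4,170+y/5-.4)
ST=lambda x,y:(180+x/4-.375,235+y/4-.375)
np.set_printoptions(precision=1,suppress=True)
from math import *
print("cruc",back("top",T(453,475),45),back("side",SM(562,81),45))
print("bottle",back("top",T(162,170),83),back("side",SM(211,83),83))
print("bung",back("top",T(174,507),33),back("side",SM(529,232),33))
for p in [(351,58),(389,48),(464,258),(420,268)]: print("clamp",back("top",T(*p),17))
a=back("top",T(370,53),17);b=back("top",T(442,263),17);print("clamp c",(a+b)/2,np.linalg.norm(a-b),degrees(atan2(*(b-a)[1::-1])))
for z in (20,24,28):
  print(z,"wide",back("top",Q(179,427.5),z),back("side",ST(476,343),z),"mid",back("top",Q(422,417),z),back("side",ST(547,177),z))
# outer block corners
for z in (20,25): print("blocks",[back("top",Q(*p),z)[:2] for p in [(58,75),(294,70),(298,540),(60,552),(540,530)]])
# cradle notch corners at top z=27
for p in [(370,82),(456,77),(372,258),(458,253)]: print("ridge", back("top",Q(*p),30))
E
```

```text
cruc [ 475.2 -238.2   45. ] [ 474.9 -246.4   45. ]
bottle [615.9 -99.6  83. ] [ 617.5 -108.4   83. ]
bung [ 462.1 -108.8   33. ] [ 463.1 -117.4   33. ]
clamp [ 678.1 -205.9   17. ]
clamp [ 682.9 -225.1   17. ]
clamp [ 578.2 -257.9   17. ]
clamp [ 573.7 -235.9   17. ]
clamp c [ 628.2 -231.2   17. ] 109.1740384891208 -163.27795883317418
20 wide [486.6 227.8  20. ] [486.3 224.8  20. ] mid [489.2 113.7  20. ] [488.4 111.8  20. ]
24 wide [486.8 226.7  24. ] [485.3 228.4  24. ] mid [489.4 113.2  24. ] [487.3 116.3  24. ]
28 wide [487.  225.6  28. ] [484.3 232.1  28. ] mid [489.6 112.7  28. ] [486.3 120.8  28. ]
blocks [array([655.4, 286.7]), array([656.4, 174.4]), array([433. , 171.9]), array([430. , 282.4]), array([435. ,  58.3])]
blocks [array([654.6, 285. ]), array([655.6, 173.4]), array([433.6, 170.9]), array([430.6, 280.7]), array([435.7,  58. ])]
ridge [648.6 136.4  30. ]
ridge [650.5  95.6  30. ]
ridge [564.7 135.6  30. ]
ridge [566.3  95.1  30. ]
```

```bash
python3 - <<'E'
from h import *
T=lambda x,y:(290+x/4-.375,150+y/4-.375)
SM=lambda x,y:(250+x/5-.4,170+y/5-.4)
np.set_printoptions(precision=1,suppress=True)
def tri(a,b):
    P=[]
    for n in("top","side"):
        ci=camera_info(n);R,_=cv2.Rodrigues(ci['rvec']);P.append(K(ci)@np.c_[R,ci['tvec']])
    X=cv2.triangulatePoints(P[0],P[1],np.array(a,float).reshape(2,1),np.array(b,float).reshape(2,1))
    return (X[:3]/X[3]).ravel()
print("mat",tri(T(530,20),SM(185,30)),tri(T(20,37),SM(12,262)))
print("mat z0",back("top",T(530,20),0),back("side",SM(185,30),0))
for n,a,b in [("cruc",(453,475),(562,81)),("bot",(162,170),(211,83)),("bung",(174,507),(529,232))]: print(n,tri(T(*a),SM(*b)))
E
```

```text
mat [ 698.7 -302.6    2.4] [692.2 -43.5   3.7]
mat z0 [ 699.8 -303.4    0. ] [ 699.6 -307.1    0. ]
cruc [ 474.5 -236.7   49.9]
bot [614.8 -98.8  88.5]
bung [ 462.2 -108.    38.8]
```

```bash
cat >> h.py <<'E'
from scipy.spatial.transform import Rotation as Ro
def to(x,y,z,yaw=None):
    """yaw: world angle (deg) of tool x; mod 180 nearest"""
    s=ctrl.get_state(); R=Ro.from_quat(s['tool_rot']).as_matrix()
    d=R.T@(np.array([x,y,z])-s['tcp_pos'])/10
    y0=np.degrees(np.arctan2(R[1,0],R[0,0]))
    r=0 if yaw is None else -(((yaw-y0)+90)%180-90)
    print("tcp",s['tcp_pos'].round(1),"yaw",round(y0,1),"q",s['qpos'].round(2),"w",round(s['width'],1),"t",round(s['clock'],2),"F",s['force'].round(1))
    print("shift cm",d.round(2),"roll",round(r,1))
E
python3 - <<'E'
from h import *
to(475,-238,160,-90)
ci=camera_info("wrist");R,_=cv2.Rodrigues(ci['rvec']);print(-R.T@ci['tvec'],R[2])
E
```

```text
tcp [ 192.6 -515.   238.3] yaw -69.5 q [-1.43  0.38  1.3  -0.    1.46 -0.22] w 88.1 t 0.15 F [ 0.   0.6 -0.2]
shift cm [-16.04 -36.15   7.85] roll 20.5
[ 254.42654017 -492.21541503  382.58576296] [-0.23907924 -0.0889245  -0.96691962]
```

```bash
python3 -m inch '{"xyz":[[-2,-4.5,1],[-4,-9,2],[-6,-13.5,3],[-8,-18,4],[-10,-22.5,5],[-12,-27,6],[-14,-31.5,7],[-16,-36,7.9]],"roll":[2.5,5,7.5,10,12.5,15,17.5,20.5]}' 0; python3 - <<'E'
from h import *
to(475,-238,160,-90)
i=capture("wrist"); cv2.imwrite("pics/w1.png",i[:,:,::-1])
ci=camera_info("wrist")
print(proj("wrist",[[475,-238,45],[475,-238,1],[475,-208,45],[475,-268,45]],ci))
E
```

```text
clock: 1.15
tcp_pos: [474.7, -237.9, 159.3]
tool_rot: [-0.707, 0.708, 0.0, -0.0]
force: [1.0, -0.5, 0.8]
width: 88.1
tcp [ 474.7 -237.9  159.3] yaw -90.1 q [-0.69  0.42  1.48 -0.    1.24  0.88] w 88.1 t 1.15 F [ 1.  -0.5  0.8]
shift cm [ 0.01 -0.03 -0.07] roll -0.1
[[283.59520968 209.81543902]
 [282.98631623 198.33545991]
 [248.11335563 209.85673431]
 [319.09519605 209.77412264]]
```

View pics/w1.png

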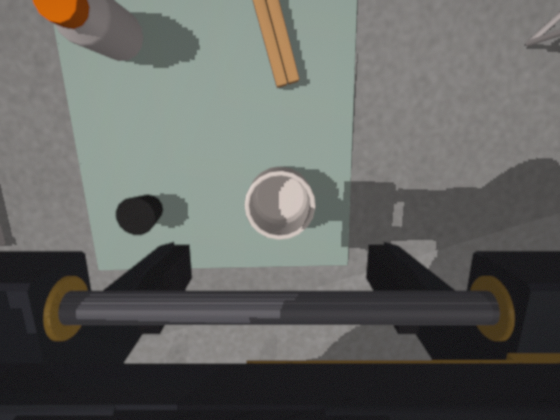

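```bash
python3 -m inch '{"xyz":[[-0.1,-0.1,3],[-0.2,-0.3,7],[-0.2,-0.3,7]],"roll":[0,0,0]}' 0; python3 - <<'E'
from h import *
to(478,-235.5,90,-90)
i=capture("wrist"); cv2.imwrite("pics/w2.png",i[:,:,::-1])
ci=camera_info("wrist")
print(proj("wrist",[[478,-235.5,45],[478,-235.5,1]],ci))
E
```

```text
clock: 1.58
tcp_pos: [475.7, -236.3, 87.8]
tool_rot: [0.707, -0.707, -0.003, 0.0]
force: [0.0, -1.0, -0.2]
width: 88.0
tcp [ 475.7 -236.3   87.8] yaw -90.0 q [-0.68  0.51  1.57  0.    1.07  0.89] w 88.0 t 1.57 F [ 0.  -1.  -0.2]
shift cm [-0.08 -0.23 -0.22] roll 0.0
[[276.0825424  232.03571943]
 [276.53790995 213.37502338]]
```

View pics/w2.png

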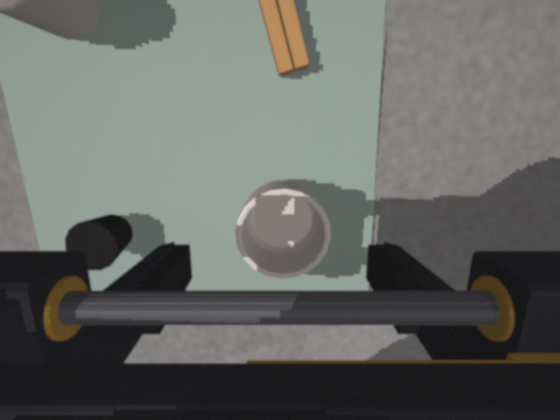

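```bash
python3 -m inch '{"xyz":[[0,-0.2,0],[0,-0.2,0],[0,-0.2,0]],"roll":[0,0,0]}' 0; python3 - <<'E'
from h import *
print(ctrl.get_state()['qd'].round(4))
to(478,-238,90,-90)
ci=camera_info("wrist")
i=capture("wrist"); cv2.imwrite("pics/w3.png",i[:,:,::-1])
crop(i,220,165,130,120,5,"pics/w3c.png")
print(proj("wrist",[[478,-238,45],[478,-238,1]],ci))
c2=camera_info("wrist");print(ci['tvec']-c2['tvec'])
E
```

```text
clock: 2.0
tcp_pos: [479.0, -237.4, 90.5]
tool_rot: [-0.707, 0.707, -0.001, 0.0]
force: [1.0, 0.5, -1.0]
width: 88.3
[-0.0021  0.0051  0.0053  0.0003 -0.0014  0.0006]
tcp [ 479.  -237.4   90.5] yaw -90.0 q [-0.68  0.51  1.56  0.    1.07  0.89] w 88.3 t 2.0 F [ 1.   0.5 -1. ]
shift cm [0.06 0.1  0.05] roll -0.0
[[279.37019761 235.32700461]
 [279.12729746 216.3507074 ]]
[-0.08850955  0.1017935   0.0203196 ]
```

View pics/w3c.png

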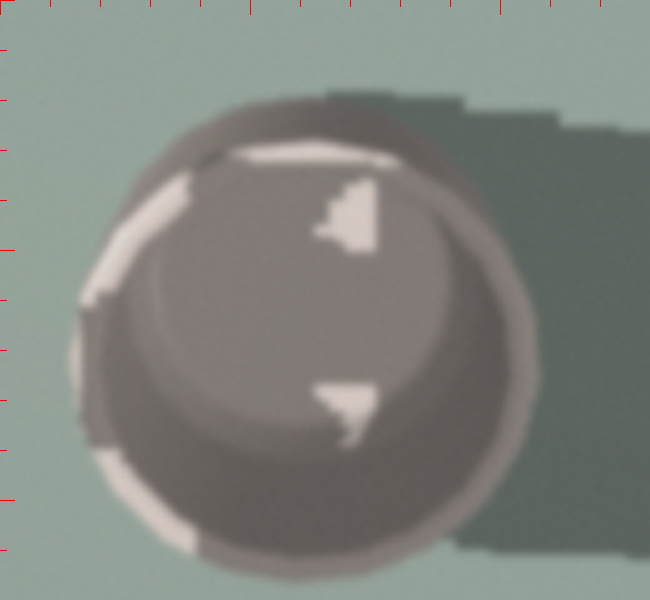

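```bash
python3 -m inch '{"xyz":[[0.05,0.1,2],[0.05,0.2,4.5],[0.05,0.2,6.8],[0.05,0.2,6.8],[0.05,0.2,6.8]],"roll":[0,0,0,0,0]}' 0; python3 -m inch '{"xyz":[[0,0,0],[0,0,0],[0,0,0],[0,0,0],[0,0,0],[0,0,0]],"roll":[0,0,0,0,0,0]}' 1
```

```text
clock: 2.68
tcp_pos: [477.2, -238.0, 22.6]
tool_rot: [-0.707, 0.707, -0.001, 0.0]
force: [0.6, 0.3, 0.2]
width: 88.0
clock: 3.42
tcp_pos: [476.9, -237.9, 22.1]
tool_rot: [0.707, -0.707, 0.0, -0.0]
force: [-1.4, 0.9, 5.9]
width: 60.2
```

```bash
python3 -m inch '{"xyz":[[0,0,-1],[0,0,-4],[0,0,-8],[0,0,-12],[0,0,-12]],"roll":[0,0,0,0,0]}'; python3 - <<'E'
from h import *
to(455,170,170,-90)
i=capture("wrist"); cv2.imwrite("pics/w4.png",i[:,:,::-1])
E
```

```text
clock: 4.05
tcp_pos: [477.6, -238.2, 144.4]
tool_rot: [0.707, -0.707, 0.003, -0.0]
force: [-0.1, 0.1, -2.0]
width: 59.6
tcp [ 477.6 -238.2  144.4] yaw -90.0 q [-0.68  0.44  1.5   0.    1.2   0.89] w 59.6 t 4.05 F [-0.1  0.1 -2. ]
shift cm [-40.81   2.24  -2.71] roll 0.0
```

View pics/w4.png

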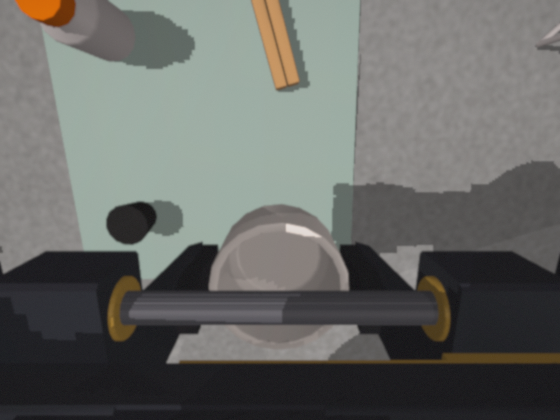

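```bash
python3 -m inch '{"xyz":[[-5,0,-1.5],[-10,1,-3],[-16,2,-4],[-22,3,-4],[-28,3,-4],[-33,3,-4],[-38,3,-4],[-41,3,-4]],"roll":[0,0,0,0,0,0,0,0]}';python3 -m inch '{"xyz":[[0,0,0],[0,0,0],[0,0,0]],"roll":[0,0,0]}'; python3 - <<'E'
from h import *
to(486,227,100,-90)
ci=camera_info("wrist")
i=capture("wrist"); cv2.imwrite("pics/w5.png",i[:,:,::-1])
np.savez("pics/w5.npz",**ci)
print(proj("wrist",[[486.8,227,22],[489.3,113.5,22],[604,116,18]],ci).round(1))
E
```

```text
clock: 5.1
tcp_pos: [445.6, 174.3, 180.1]
tool_rot: [0.708, -0.706, -0.001, 0.001]
force: [0.2, -0.6, -1.4]
width: 60.1
clock: 5.48
tcp_pos: [446.7, 171.4, 181.3]
tool_rot: [-0.707, 0.708, 0.0, -0.0]
force: [0.4, -1.5, -1.6]
width: 60.1
tcp [446.7 171.4 181.3] yaw -90.1 q [ 0.12  0.31  1.59 -0.    1.25  1.69] w 60.1 t 5.47 F [ 0.4 -1.5 -1.6]
shift cm [-5.57 -3.93  8.13] roll -0.1
[[219.9 154.7]
 [339.1 151.7]
 [341.6  17.7]]
```

View pics/w5.png

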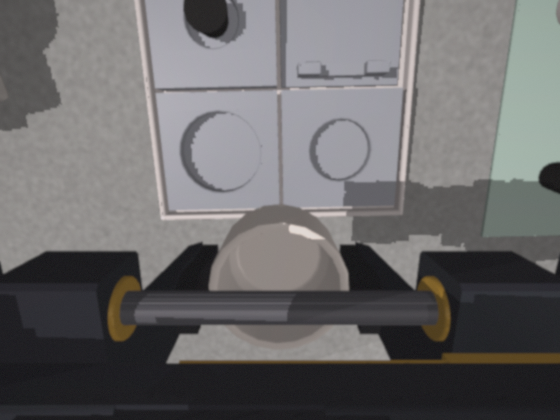

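```bash
python3 - <<'E'
from h import *
i=cv2.imread("pics/w5.png")[:,:,::-1]
crop(i,150,75,260,145,3,"pics/w5c.png")
E
```

```text
(no output)
```

View pics/w5c.png

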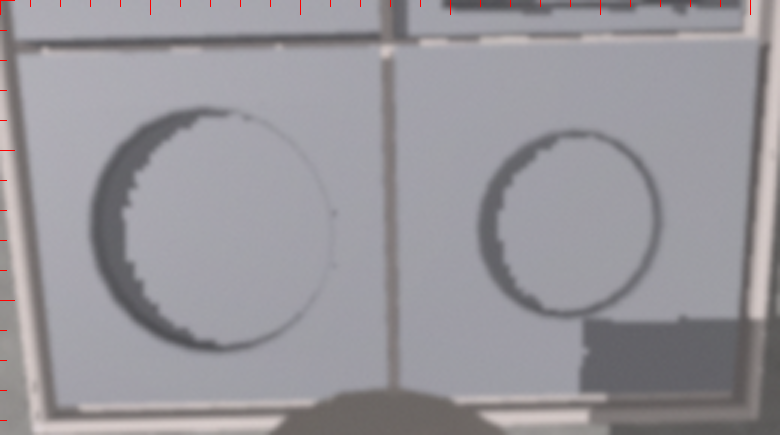

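```bash
python3 -m inch '{"xyz":[[-2,-1.5,0],[-4,-3,2],[-5.6,-4.1,5],[-5.6,-4.1,9],[-5.6,-4.1,10],[-5.6,-4.1,10],[-5.6,-4.1,10]],"roll":[0,0,0,0,0,0,0]}'; python3 - <<'E'
from h import *
to(488,227,40,-90)
i=capture("side"); crop(i,220,235,150,125,4,"pics/s6.png")
i=capture("top"); crop(i,110,160,150,150,4,"pics/t6.png")
i=capture("wrist"); cv2.imwrite("pics/w6.png",i[:,:,::-1])
E
```

```text
clock: 6.4
tcp_pos: [488.6, 228.2, 83.2]
tool_rot: [-0.707, 0.707, -0.001, 0.001]
force: [-0.5, 0.4, -1.5]
width: 60.2
tcp [488.6 228.2  83.2] yaw -90.0 q [0.22 0.53 1.55 0.   1.06 1.79] w 60.2 t 6.4 F [-0.5  0.4 -1.5]
shift cm [0.12 0.07 4.32] roll -0.0
```

View pics/s6.png

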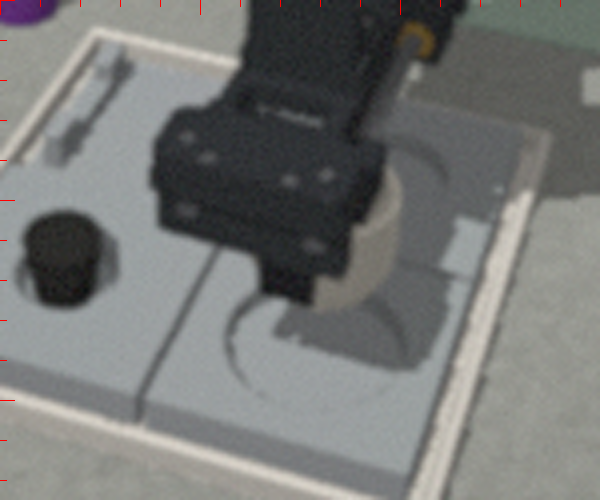

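View pics/w6.png

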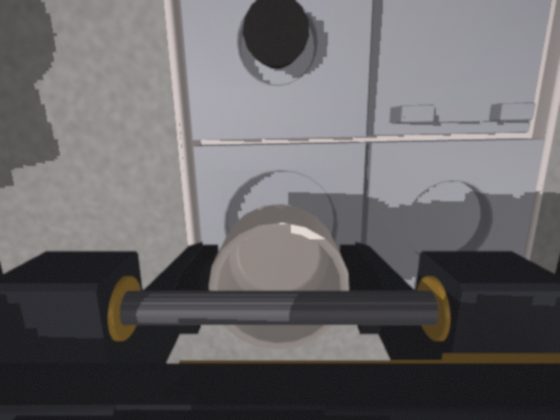

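```bash
python3 - <<'E'
from h import *
for x in (486,488,490): print(proj("wrist",[[x+38,227,22],[x,227+38,22],[x,227-38,22]]).round(1).tolist())
E
python3 -m inch '{"xyz":[[0,0.05,1.5],[0.1,0.05,3],[0.1,0.05,4.3],[0.1,0.05,4.3],[0.1,0.05,4.3]],"roll":[0,0,0,0,0]}'; python3 - <<'E'
from h import *
to(488,227,31,-90)
i=capture("side"); crop(i,220,235,150,125,4,"pics/s7.png")
E
```

```text
[[280.4, 174.4], [224.9, 229.7], [335.9, 229.6]]
[[280.5, 171.4], [224.8, 227.0], [336.0, 226.8]]
[[280.5, 168.3], [224.7, 224.2], [336.2, 224.0]]
clock: 7.18
tcp_pos: [487.5, 227.4, 38.8]
tool_rot: [0.707, -0.707, 0.0, -0.0]
force: [-0.1, -0.8, -1.3]
width: 60.1
tcp [487.5 227.4  38.8] yaw -90.0 q [0.22 0.59 1.6  0.   0.95 1.79] w 60.1 t 7.17 F [-0.1 -0.8 -1.3]
shift cm [ 0.04 -0.05  0.78] roll 0.0
```

View pics/s7.png

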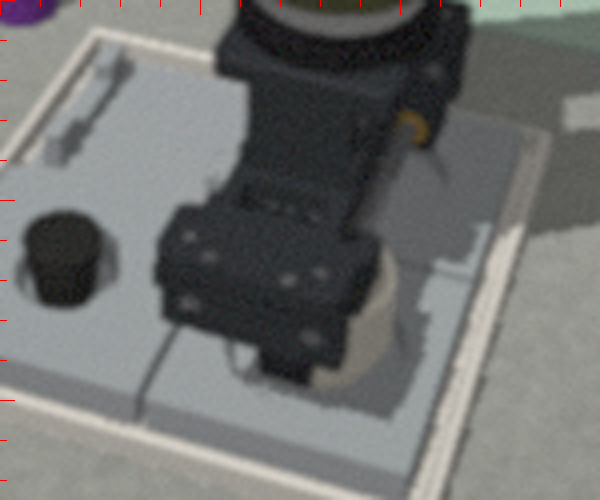

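```bash
python3 -m inch '{"xyz":[[0,0,0.2],[0,0,0.4],[0,0,0.6],[0,0,0.7],[0,0,0.7]],"roll":[0,0,0,0,0]}';for k in 1 2 3; do :; done; python3 -m inch '{"xyz":[[0,0,0.1],[0,0,0.1]],"roll":[0,0]}'; python3 -m inch '{"xyz":[[0,0,0.1],[0,0,0.1]],"roll":[0,0]}'
```

```text
clock: 7.85
tcp_pos: [487.2, 227.3, 31.7]
tool_rot: [0.707, -0.707, -0.0, 0.0]
force: [0.2, 0.7, -1.5]
width: 60.1
clock: 8.1
tcp_pos: [487.2, 227.3, 30.7]
tool_rot: [-0.707, 0.707, 0.0, -0.0]
force: [-0.5, 0.3, -1.2]
width: 60.2
clock: 8.35
tcp_pos: [487.4, 227.3, 30.1]
tool_rot: [0.707, -0.707, 0.0, -0.0]
force: [-1.0, 0.1, 3.0]
width: 60.2
```

```bash
python3 -m inch '{"xyz":[[0,0,0.05],[0,0,0.05],[0,0,0.05]],"roll":[0,0,0]}'; python3 -m inch '{"xyz":[[0,0,0],[0,0,0],[0,0,0],[0,0,0]],"roll":[0,0,0,0]}' 0.1; python3 -m inch '{"xyz":[[0,0,-0.5],[0,0,-2],[0,0,-5],[0,0,-10],[0,0,-12],[0,0,-12],[0,0,-12]],"roll":[0,0,0,0,0,0,0]}' 0;python3 - <<'E'
from h import *
to(590,-101,180,-90)
i=capture("wrist"); cv2.imwrite("pics/w8.png",i[:,:,::-1])
ci=camera_info("wrist")
print(proj("wrist",[[488,227,54],[488,227,22]],ci).round(1))
E
```

```text
clock: 8.72
tcp_pos: [487.4, 227.3, 30.1]
tool_rot: [0.707, -0.707, 0.0, -0.0]
force: [-3.2, -0.5, 9.1]
width: 59.9
clock: 9.22
tcp_pos: [487.3, 227.3, 29.1]
tool_rot: [-0.707, 0.707, 0.0, -0.0]
force: [-0.0, -0.2, -0.4]
width: 79.3
clock: 10.1
tcp_pos: [486.8, 227.2, 148.6]
tool_rot: [-0.707, 0.707, 0.0, -0.001]
force: [-0.9, -0.6, -0.8]
width: 88.2
tcp [486.8 227.2 148.6] yaw -90.0 q [0.22 0.44 1.48 0.   1.22 1.79] w 88.2 t 10.1 F [-0.9 -0.6 -0.8]
shift cm [ 32.82 -10.32  -3.14] roll -0.0
[[278.6 211.6]
 [278.5 202.1]]
```

View pics/w8.png

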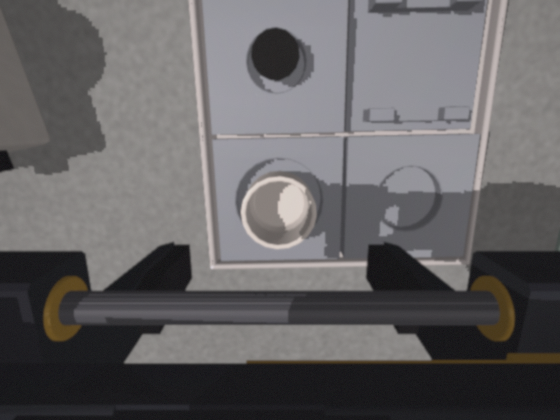

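```bash
python3 -m inch '{"xyz":[[4,-1,-2],[8,-2,-3.2],[13,-3,-3.2],[18,-4.5,-3.2],[23,-6,-3.2],[28,-7.5,-3.2],[33,-8.5,-3.2],[33,-8.5,-3.2]],"roll":[0,0,0,0,0,0,0,0]}';python3 -m inch '{"xyz":[[0,0,0],[0,0,0],[0,0,0]],"roll":[0,0,0]}'; python3 - <<'E'
from h import *
to(615,-100,100,-90)
ci=camera_info("wrist")
i=capture("wrist"); cv2.imwrite("pics/w9.png",i[:,:,::-1])
print(proj("wrist",[[616,-100,84],[616,-100,2]],ci).round(1))
E
```

```text
clock: 11.15
tcp_pos: [572.3, -105.6, 179.6]
tool_rot: [-0.706, 0.709, 0.001, -0.001]
force: [-0.4, 0.9, -0.7]
width: 88.1
clock: 11.52
tcp_pos: [572.2, -101.6, 181.3]
tool_rot: [0.708, -0.707, -0.0, -0.0]
force: [-0.3, 0.1, -0.6]
width: 88.0
tcp [ 572.2 -101.6  181.3] yaw -89.9 q [-0.38  0.48  1.3   0.    1.36  1.19] w 88.0 t 11.53 F [-0.3  0.1 -0.6]
shift cm [-0.16 -4.28  8.13] roll 0.1
[[276.3 156.7]
 [276.8 149.2]]
```

View pics/w9.png

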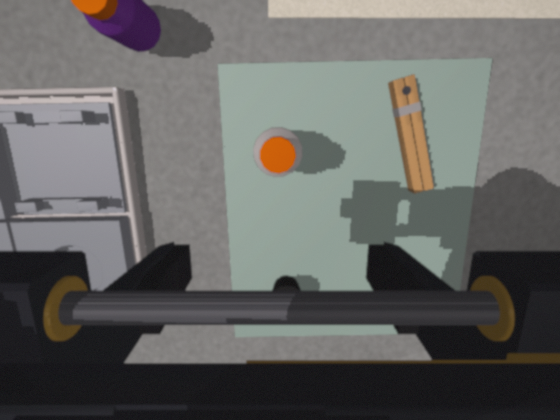

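```bash
python3 - <<'E'
from h import *
np.set_printoptions(precision=1,suppress=True)
i=cv2.imread("pics/w9.png")[:,:,::-1]; crop(i,370,60,100,150,4,"pics/w9c.png")
to(617,-101,100,-90)
E
python3 -m inch '{"xyz":[[0,-2,2],[-0.05,-4,5],[-0.05,-4.5,8],[-0.05,-4.5,8],[-0.05,-4.5,8]],"roll":[0,0,0,0,0]}'
python3 - <<'E'
from h import *
to(617,-101,25,-90)
i=capture("wrist"); cv2.imwrite("pics/w10.png",i[:,:,::-1])
print(proj("wrist",[[617,-101,84],[617,-101,2]]).round(1))
E
```

```text
tcp [ 572.2 -101.8  181.3] yaw -89.9 q [-0.4  0.5  1.3  0.   1.4  1.2] w 88.4 t 11.57 F [-0.2  0.5  0. ]
shift cm [-0.1 -4.5  8.1] roll 0.1
clock: 12.2
tcp_pos: [617.6, -102.2, 102.6]
tool_rot: [0.707, -0.707, 0.001, -0.0]
force: [0.7, 0.6, -0.7]
width: 88.0
tcp [ 617.6 -102.2  102.6] yaw -90.0 q [-0.35  0.63  1.27  0.    1.24  1.22] w 88.0 t 12.2 F [ 0.7  0.6 -0.7]
shift cm [-0.12  0.07  7.76] roll 0.0
[[276.2 250.8]
 [276.8 212.3]]
```

View pics/w10.png

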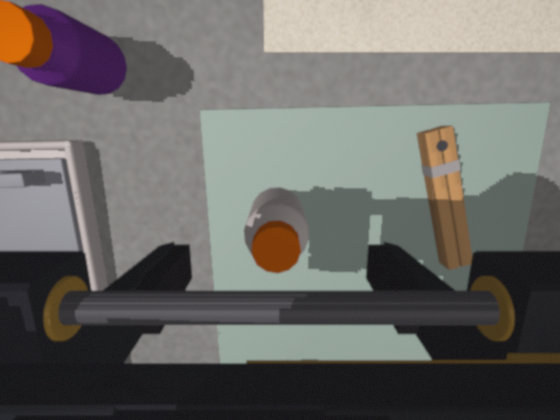

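View pics/w9c.png

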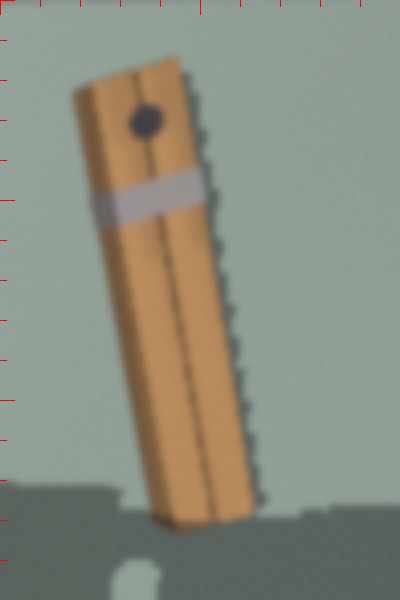

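```bash
python3 -m inch '{"xyz":[[-0.1,0,2],[-0.1,0,5],[-0.1,0,7.7],[-0.1,0,7.7],[-0.1,0,7.7]],"roll":[0,0,0,0,0]}' 0; python3 -m inch '{"xyz":[[0,0,0],[0,0,0],[0,0,0],[0,0,0],[0,0,0],[0,0,0],[0,0,0]],"roll":[0,0,0,0,0,0,0]}' 1; python3 -m inch '{"xyz":[[0,0,-1],[0,0,-4],[0,0,-9],[0,0,-13],[0,0,-13],[0,0,-13]],"roll":[0,0,0,0,0,0]}'
python3 - <<'E'
from h import *
to(490,113.5,155,-90)
i=capture("wrist"); cv2.imwrite("pics/w11.png",i[:,:,::-1])
E
```

```text
clock: 12.88
tcp_pos: [618.1, -101.5, 26.1]
tool_rot: [0.707, -0.707, 0.001, -0.001]
force: [0.1, -0.2, 0.3]
width: 87.9
clock: 13.75
tcp_pos: [617.3, -101.2, 24.2]
tool_rot: [-0.707, 0.707, 0.0, 0.0]
force: [-0.0, 0.7, 1.1]
width: 41.0
clock: 14.5
tcp_pos: [616.7, -101.0, 153.5]
tool_rot: [0.707, -0.707, -0.001, 0.0]
force: [0.9, 1.0, -0.8]
width: 40.9
tcp [ 616.7 -101.   153.5] yaw -90.0 q [-0.35  0.58  1.21 -0.    1.36  1.22] w 40.9 t 14.5 F [ 0.9  1.  -0.8]
shift cm [-21.45  12.67  -0.12] roll 0.0
```

View pics/w11.png

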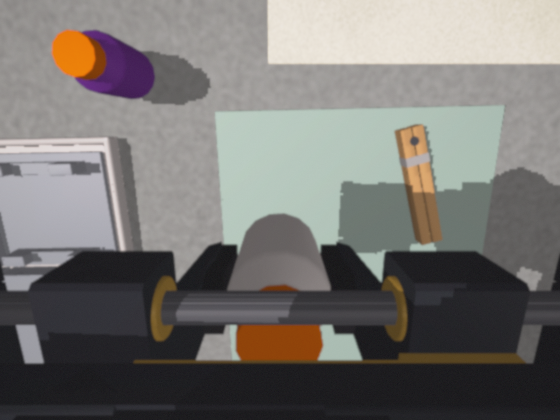

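```bash
python3 -m inch '{"xyz":[[-3,2,0],[-6.5,4,0],[-10,6,0],[-13.5,8,0],[-17,10,0],[-20,12,0],[-21.5,12.7,0],[-21.5,12.7,0]],"roll":[0,0,0,0,0,0,0,0]}'; python3 -m inch '{"xyz":[[0,0,2],[0,0,4],[0,0,6],[0,0,6],[0,0,6]],"roll":[0,0,0,0,0]}'; python3 - <<'E'
from h import *
to(490,113.5,44,-90)
ci=camera_info("wrist")
i=capture("wrist"); cv2.imwrite("pics/w12.png",i[:,:,::-1])
for x in (488,490,492): print(proj("wrist",[[x+29,113.5,22],[x,113.5+29,22],[x,113.5-29,22]],ci).round(1).tolist())
E
```

```text
clock: 15.55
tcp_pos: [490.3, 114.1, 153.8]
tool_rot: [0.708, -0.707, -0.0, 0.0]
force: [0.3, 1.0, 0.0]
width: 41.0
clock: 16.18
tcp_pos: [491.1, 113.2, 94.7]
tool_rot: [-0.707, 0.707, -0.0, 0.0]
force: [0.3, 0.1, -0.8]
width: 41.0
tcp [491.1 113.2  94.7] yaw -90.0 q [-0.01  0.46  1.64 -0.    1.04  1.56] w 41.0 t 16.18 F [ 0.3  0.1 -0.8]
shift cm [-0.03  0.11  5.07] roll -0.0
[[278.0, 185.9], [237.9, 225.6], [318.2, 225.4]]
[[278.0, 183.1], [237.8, 222.9], [318.3, 222.8]]
[[278.0, 180.2], [237.7, 220.3], [318.4, 220.1]]
```

View pics/w12.png

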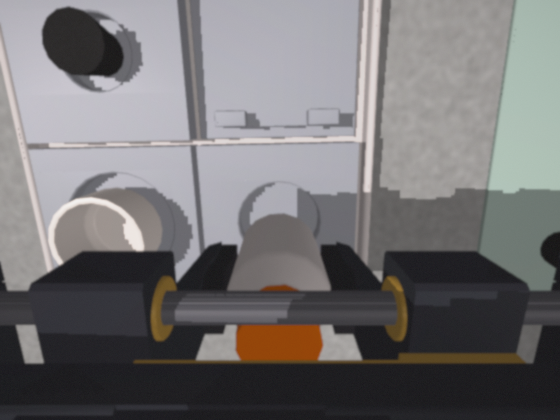

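```bash
python3 -m inch '{"xyz":[[0,0.05,2],[0,0.05,4],[0,0.05,5],[0,0.05,5],[0,0.05,5.7],[0,0.05,5.7],[0,0.05,5.7]],"roll":[0,0,0,0,0,0,0]}'; python3 - <<'E'
from h import *
to(490,113,36,-90)
i=capture("side"); crop(i,220,215,150,125,4,"pics/s13.png")
E
```

```text
clock: 17.1
tcp_pos: [489.9, 113.8, 37.5]
tool_rot: [0.707, -0.707, 0.0, -0.0]
force: [-0.2, 0.6, -1.3]
width: 41.2
tcp [489.9 113.8  37.5] yaw -90.0 q [-0.01  0.55  1.7   0.    0.89  1.56] w 41.2 t 17.1 F [-0.2  0.6 -1.3]
shift cm [ 0.08 -0.01  0.15] roll 0.0
```

View pics/s13.png

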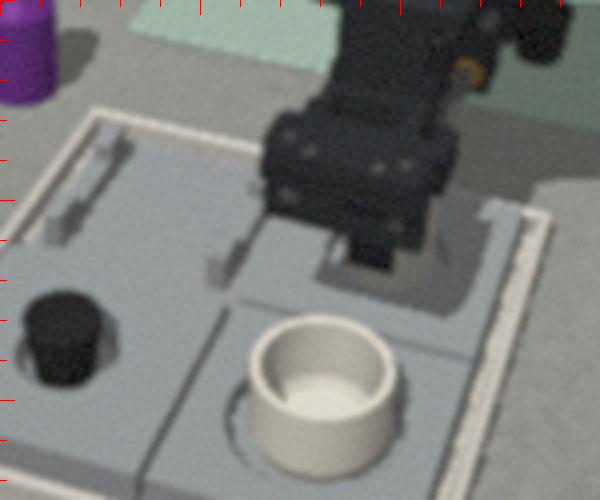

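```bash
python3 -m inch '{"xyz":[[0.05,0,0.15],[0.05,0,0.3],[0.05,0,0.4],[0.05,0,0.4]],"roll":[0,0,0,0]}'; python3 -m inch '{"xyz":[[0,0,0.1],[0,0,0.1]],"roll":[0,0]}'; python3 -m inch '{"xyz":[[0,0,0.1],[0,0,0.1]],"roll":[0,0]}'
```

```text
clock: 17.65
tcp_pos: [489.7, 113.3, 33.2]
tool_rot: [-0.707, 0.707, 0.0, -0.0]
force: [0.1, 1.0, -1.6]
width: 40.9
clock: 17.9
tcp_pos: [489.8, 113.3, 32.2]
tool_rot: [-0.707, 0.707, 0.0, 0.0]
force: [0.6, 0.5, -0.5]
width: 40.8
clock: 18.15
tcp_pos: [489.8, 113.3, 32.2]
tool_rot: [0.707, -0.707, 0.0, -0.0]
force: [-2.7, -0.4, 10.5]
width: 41.4
```

```bash
python3 -m inch '{"xyz":[[0,0,0],[0,0,0],[0,0,0],[0,0,0]],"roll":[0,0,0,0]}' 0.25; python3 -m inch '{"xyz":[[0,0,-1],[0,0,-4],[0,0,-9],[0,0,-13],[0,0,-14],[0,0,-14]],"roll":[0,0,0,0,0,0]}';python3 - <<'E'
from h import *
to(600,-231,180,-90+16.7)
to(600,-231,180,-90-16.7)
i=capture("side"); crop(i,170,215,185,145,4,"pics/s14.png")
i=capture("wrist"); cv2.imwrite("pics/w14.png",i[:,:,::-1])
print(proj("wrist",[[490,113,92],[490,113,22]]).round(1))
E
```

```text
clock: 18.65
tcp_pos: [489.8, 113.3, 31.2]
tool_rot: [0.707, -0.707, -0.0, 0.0]
force: [-0.7, -0.7, 0.4]
width: 66.0
clock: 19.4
tcp_pos: [489.6, 113.3, 171.2]
tool_rot: [-0.707, 0.707, -0.0, 0.0]
force: [-1.3, -0.7, -1.0]
width: 66.0
tcp [489.6 113.3 171.2] yaw -90.0 q [-0.01  0.36  1.54  0.    1.24  1.56] w 66.0 t 19.4 F [-1.3 -0.7 -1. ]
shift cm [ 34.43 -11.04  -0.87] roll -16.7
tcp [489.6 113.3 171.2] yaw -90.0 q [-0.01  0.36  1.54  0.    1.24  1.56] w 66.0 t 19.4 F [-1.3 -0.7 -1. ]
shift cm [ 34.43 -11.04  -0.87] roll 16.7
[[278.8 217.9]
 [278.7 197.1]]
```

View pics/s14.png

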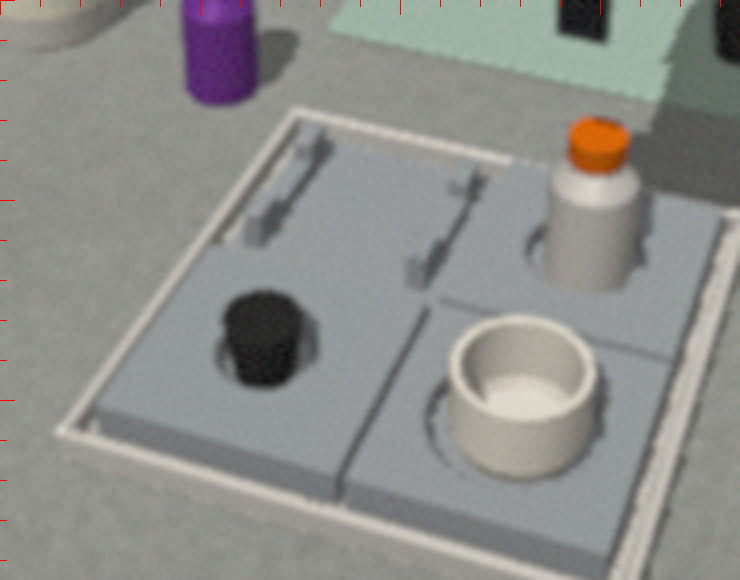

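View pics/w14.png

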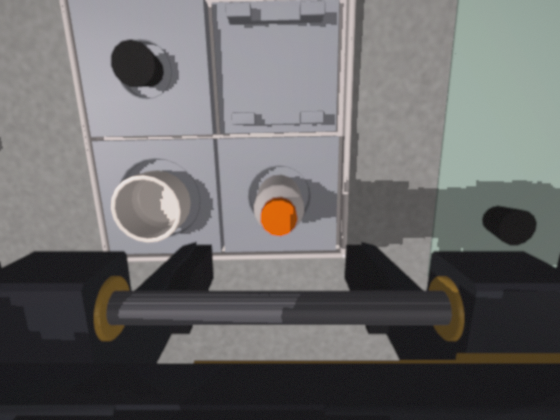

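```bash
python3 - <<'E'
from h import *
i=cv2.imread("pics/w14.png")[:,:,::-1]; crop(i,205,0,150,140,4,"pics/w14c.png")
for x,y in [(605,115.7),(607,115.7),(603,115.7)]:
    pts=[[x+sx*42+e,y+sy*20,29] for sx in(-1,1) for sy in(1,-1) for e in(-5,5)]
    print(x,((proj("wrist",pts)-[205,0]+.5)*4).round(0).tolist())
E
```

```text
605 [[193.0, 493.0], [192.0, 445.0], [376.0, 493.0], [377.0, 445.0], [183.0, 59.0], [182.0, 3.0], [382.0, 59.0], [383.0, 3.0]]
607 [[192.0, 484.0], [191.0, 435.0], [376.0, 483.0], [377.0, 435.0], [183.0, 48.0], [182.0, -9.0], [383.0, 48.0], [383.0, -9.0]]
603 [[193.0, 503.0], [192.0, 455.0], [376.0, 502.0], [376.0, 455.0], [184.0, 71.0], [182.0, 14.0], [382.0, 70.0], [383.0, 14.0]]
```

View pics/w14c.png

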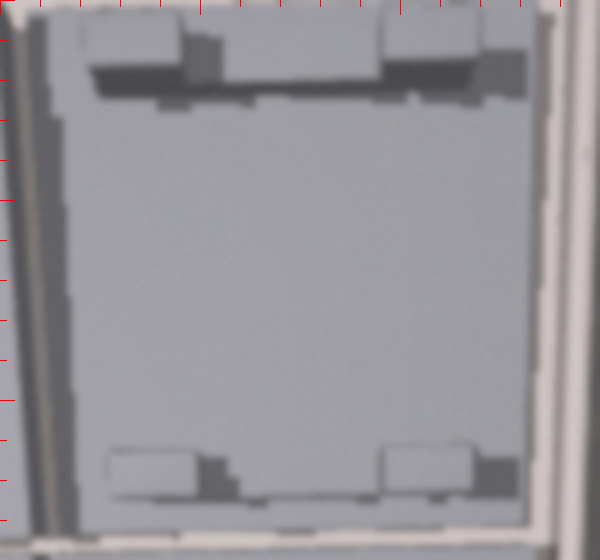

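```bash
python3 -m inch '{"xyz":[[4.5,-1.2,0],[9,-2.4,0],[13.5,-3.6,0],[18,-4.8,0],[22.5,-6,0],[27,-7.2,0],[31,-8.4,0],[34.4,-9.5,0]],"roll":[-2,-4,-6,-8,-10,-12,-14.5,-16.7]}' 0;python3 -m inch '{"xyz":[[0,0,0],[0,0,0],[0,0,0]],"roll":[0,0,0]}'; python3 - <<'E'
from h import *
to(628,-230.5,60,-73.3)
ci=camera_info("wrist")
i=capture("wrist"); cv2.imwrite("pics/w15.png",i[:,:,::-1]); np.savez("pics/w15.npz",**ci)
c,a=np.array([628,-230.5]),np.radians(16.7); u=np.array([np.cos(a),np.sin(a)]);v=np.array([-u[1],u[0]])
print(proj("wrist",[[*(c+sx*55*u+sy*10*v),18] for sx,sy in((1,1),(1,-1),(-1,-1),(-1,1))]+[[*c,18]],ci).round(1))
E
```

```text
clock: 20.5
tcp_pos: [584.6, -232.2, 169.2]
tool_rot: [0.802, -0.597, -0.002, 0.0]
force: [0.8, 0.2, 0.2]
width: 88.2
clock: 20.88
tcp_pos: [584.6, -229.5, 171.0]
tool_rot: [0.803, -0.597, -0.0, -0.0]
force: [-0.3, 0.2, -0.5]
width: 88.4
tcp [ 584.6 -229.5  171. ] yaw -73.3 q [-0.56  0.57  1.17  0.    1.4   0.72] w 88.4 t 20.88 F [-0.3  0.2 -0.5]
shift cm [ 1.35 -4.13 11.1 ] roll 0.0
[[282.2  91. ]
 [304.7  91. ]
 [302.3 210.7]
 [281.8 210.7]
 [292.7 153.7]]
```

View pics/w15.png

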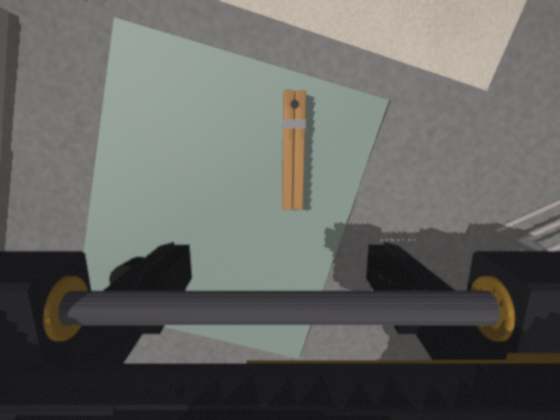

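```bash
python3 -m inch '{"xyz":[[0.6,-2,3],[1.3,-4.1,7],[1.4,-4.1,11],[1.4,-4.1,13],[1.4,-4.1,15],[1.4,-4.1,15.5],[1.4,-4.1,15.5]],"roll":[0,0,0,0,0,0,0]}' 0; python3 - <<'E'
from h import *
to(628,-230.5,6,-73.3)
i=capture("wrist"); cv2.imwrite("pics/w16.png",i[:,:,::-1])
E
```

```text
clock: 21.8
tcp_pos: [628.2, -232.1, 16.7]
tool_rot: [0.802, -0.597, 0.0, -0.0]
force: [-0.2, 0.0, -0.3]
width: 88.3
tcp [ 628.2 -232.1   16.7] yaw -73.3 q [-0.53  0.79  1.21 -0.    1.14  0.75] w 88.3 t 21.8 F [-0.2  0.  -0.3]
shift cm [-0.16 -0.02  1.07] roll 0.0
```

View pics/w16.png

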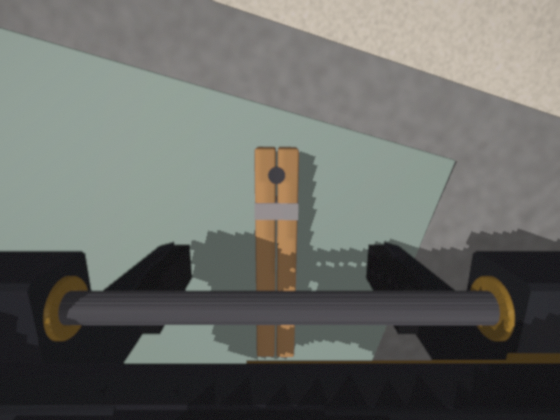

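```bash
python3 -m inch '{"xyz":[[-0.1,0,0.5],[-0.1,0,0.9],[-0.1,0,0.9],[-0.1,0,0.9]],"roll":[0,0,0,0]}' 0;  python3 -m inch '{"xyz":[[0,0,0],[0,0,0],[0,0,0],[0,0,0],[0,0,0],[0,0,0],[0,0,0],[0,0,0]],"roll":[0,0,0,0,0,0,0,0]}' 1; python3 -m inch '{"xyz":[[0,0,-1],[0,0,-4],[0,0,-9],[0,0,-13],[0,0,-15],[0,0,-15],[0,0,-15]],"roll":[0,0,0,0,0,0,0]}'
python3 - <<'E'
from h import *
to(604.5,115,150,-88.8)
i=capture("wrist"); cv2.imwrite("pics/w17.png",i[:,:,::-1])
E
```

```text
clock: 22.35
tcp_pos: [627.8, -231.4, 7.3]
tool_rot: [0.802, -0.597, 0.0, 0.0]
force: [-0.1, 0.4, 0.2]
width: 87.9
clock: 23.35
tcp_pos: [627.8, -231.4, 7.2]
tool_rot: [0.802, -0.597, 0.0, -0.0]
force: [0.9, -0.5, -0.5]
width: 19.6
clock: 24.22
tcp_pos: [627.4, -231.1, 156.2]
tool_rot: [0.802, -0.597, -0.001, 0.0]
force: [0.6, -0.1, -0.1]
width: 19.9
tcp [ 627.4 -231.1  156.2] yaw -73.3 q [-0.53  0.65  1.06 -0.    1.43  0.75] w 19.9 t 24.23 F [ 0.6 -0.1 -0.1]
shift cm [-33.81  -7.76   0.66] roll 15.5
```

View pics/w17.png

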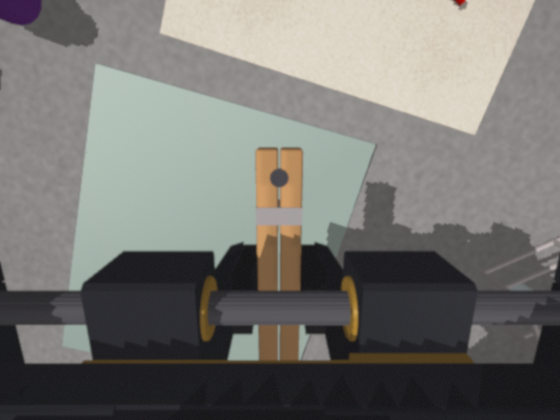

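```bash
python3 -m inch '{"xyz":[[-4.2,-1,0],[-8.5,-2,0],[-13,-3,0],[-17.5,-4,0],[-22,-5,0],[-26.5,-6,0],[-31,-7,0],[-33.8,-7.8,0]],"roll":[2,4,6,8,10,12,14,15.5]}'; python3 -m inch '{"xyz":[[0,0,3],[0,0,6],[0,0,8],[0,0,8],[0,0,8]],"roll":[0,0,0,0,0]}'; python3 - <<'E'
from h import *
to(604.5,115,45,-88.8)
ci=camera_info("wrist")
i=capture("wrist"); cv2.imwrite("pics/w18.png",i[:,:,::-1])
a=np.radians(1.2); u=np.array([np.cos(a),np.sin(a)]);v=np.array([-u[1],u[0]]);c=np.array([604.5,115])
print(proj("wrist",[[*(c+(42+e)*u+sy*20*v),29] for sy in(1,-1) for e in(-5,5)],ci).round(1).tolist())
i=capture("side"); crop(i,170,195,185,145,4,"pics/s18.png")
E
```

```text
clock: 25.28
tcp_pos: [604.5, 116.8, 156.2]
tool_rot: [0.715, -0.7, -0.001, 0.001]
force: [0.3, -0.3, -0.6]
width: 19.8
clock: 25.9
tcp_pos: [605.6, 114.7, 77.7]
tool_rot: [0.714, -0.7, 0.0, -0.0]
force: [-0.5, 0.1, 1.6]
width: 19.5
tcp [605.6 114.7  77.7] yaw -88.8 q [-0.    0.64  1.33  0.    1.17  1.55] w 19.5 t 25.9 F [-0.5  0.1  1.6]
shift cm [-0.03  0.11  3.27] roll -0.0
[[245.6, 177.1], [245.1, 160.8], [310.4, 177.0], [310.8, 160.7]]
```

View pics/w18.png

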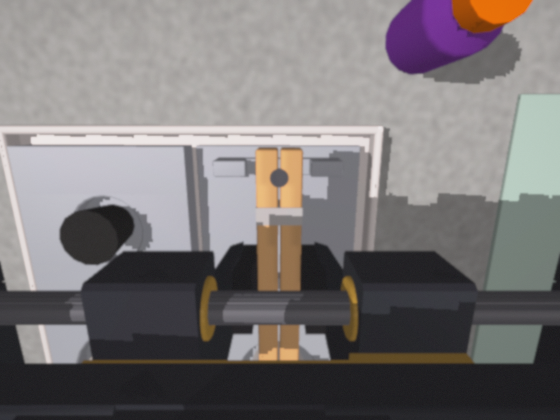

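View pics/s18.png

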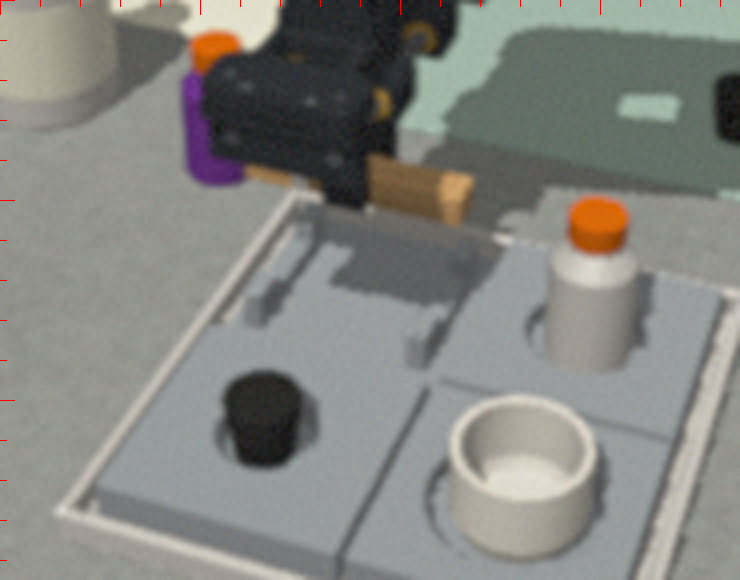

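```bash
python3 -m inch '{"xyz":[[0,0.05,1.5],[0,0.1,3],[0,0.1,4.2],[0,0.1,4.8],[0,0.1,4.8],[0,0.1,4.8]],"roll":[0,0,0,0,0,0]}'; python3 -m inch '{"xyz":[[0,0,0.2],[0,0,0.35],[0,0,0.35]],"roll":[0,0,0]}'; python3 -m inch '{"xyz":[[0,0,0.1],[0,0,0.1]],"roll":[0,0]}'; python3 -m inch '{"xyz":[[0,0,0.1],[0,0,0.1]],"roll":[0,0]}'
```

```text
clock: 26.75
tcp_pos: [604.7, 114.8, 29.7]
tool_rot: [0.714, -0.7, 0.0, -0.0]
force: [-0.1, -0.1, -0.1]
width: 19.4
clock: 27.12
tcp_pos: [604.3, 114.8, 25.7]
tool_rot: [0.714, -0.7, -0.0, 0.0]
force: [-0.2, -0.2, -0.6]
width: 19.3
clock: 27.38
tcp_pos: [604.3, 114.8, 24.7]
tool_rot: [0.714, -0.7, -0.0, 0.0]
force: [0.5, -0.5, -0.9]
width: 19.7
clock: 27.62
tcp_pos: [604.3, 114.8, 23.7]
tool_rot: [0.714, -0.7, -0.0, 0.0]
force: [-0.4, -0.2, -0.2]
width: 19.7
```

```bash
python3 -m inch '{"xyz":[[0,0,0.1],[0,0,0.1]],"roll":[0,0]}'; python3 - <<'E'
from h import *
i=capture("side"); crop(i,170,195,185,145,4,"pics/s19.png")
E
```

```text
clock: 27.88
tcp_pos: [604.4, 114.8, 23.2]
tool_rot: [0.714, -0.7, 0.0, -0.0]
force: [-1.8, -0.4, 4.5]
width: 20.2
```

View pics/s19.png

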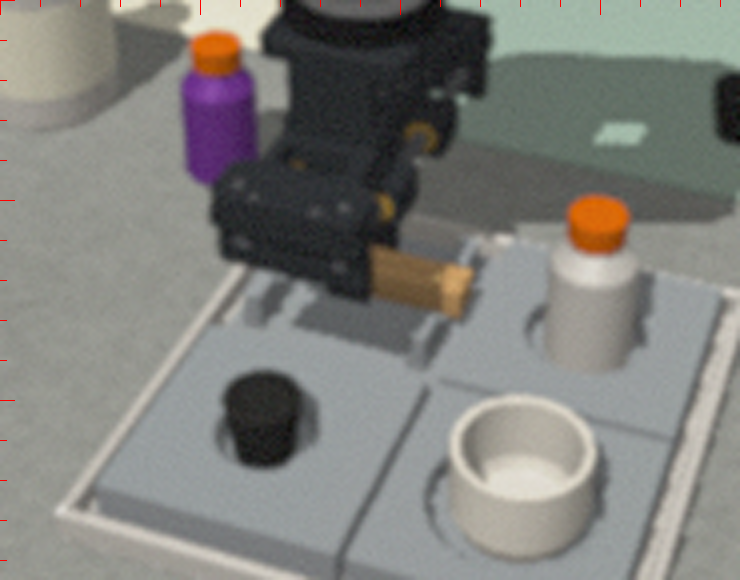

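```bash
python3 -m inch '{"xyz":[[0,0,0],[0,0,0],[0,0,0],[0,0,0]],"roll":[0,0,0,0]}' 0.45; python3 -m inch '{"xyz":[[0,0,-1],[0,0,-4],[0,0,-9],[0,0,-14],[0,4,-16],[0,8,-16],[0,12,-16],[0,12,-16]],"roll":[0,0,0,0,0,0,0,0]}'; python3 - <<'E'
from h import *
to(604.5,115,45,-88.8)
for k in range(2):
  i=capture("side")
crop(i,170,195,185,145,4,"pics/s20.png")
ci=camera_info("wrist"); i=capture("wrist"); cv2.imwrite("pics/w20.png",i[:,:,::-1])
print(proj("wrist",[[604.5,115,34],[660,116,34],[549.5,114,34],[490.5,113,92],[488,227,54]],ci).round(1).tolist())
i=capture("top"); cv2.imwrite("pics/t20.png",i[:,:,::-1])
E
```

```text
clock: 28.42
tcp_pos: [604.4, 114.8, 22.6]
tool_rot: [0.714, -0.7, -0.0, 0.0]
force: [-0.2, -0.2, 0.4]
width: 48.9
clock: 29.42
tcp_pos: [482.5, 112.5, 183.9]
tool_rot: [0.715, -0.7, 0.0, -0.0]
force: [0.7, 0.4, 0.8]
width: 48.5
tcp [482.5 112.5 183.9] yaw -88.8 q [-0.01  0.34  1.54  0.    1.27  1.54] w 48.5 t 29.43 F [0.7 0.4 0.8]
shift cm [ 1.000e-02 -1.219e+01  1.389e+01] roll 0.0
[[277.9, 62.6], [278.0, -11.4], [277.8, 128.6], [277.6, 207.8], [149.5, 197.5]]
```

View pics/s20.png

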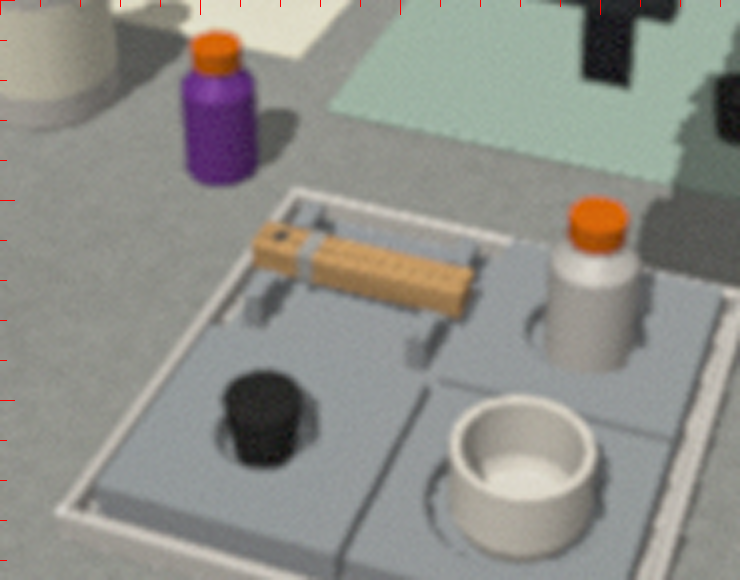

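View pics/w20.png

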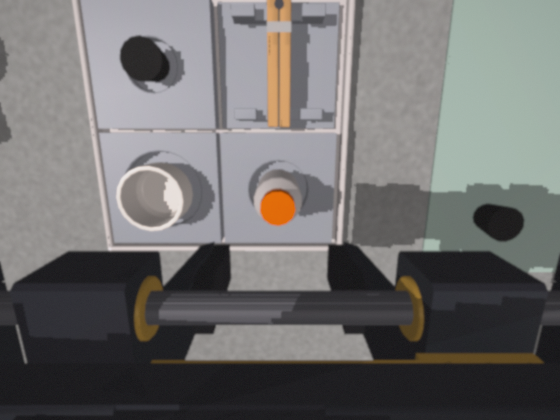

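View pics/t20.png

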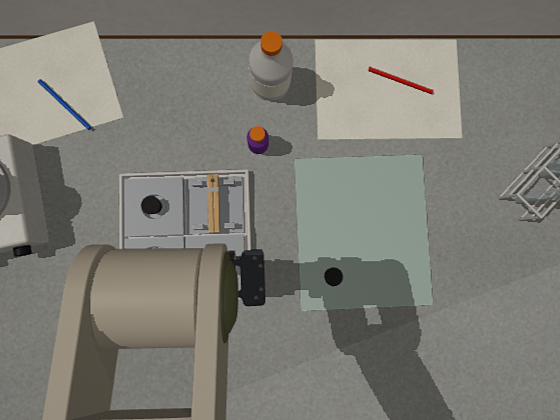

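```bash
python3 -m inch '{"xyz":[[0,0,0],[0,0,0],[0,0,0],[0,0,0]],"roll":[0,0,0,0]}'; python3 -c "
from bench import ticket; print(ticket.sign_off())"
```

```text
clock: 30.12
tcp_pos: [484.5, 112.2, 182.7]
tool_rot: [0.714, -0.7, -0.0, 0.0]
force: [0.4, -0.1, -0.1]
width: 48.6
the job is handed in; nothing more can be done
None
```

The student kit is complete and handed in at about 30 s; no verdict was reported.

- **Crucible:** it stands upright in the widest recess. I lowered it until the wrist force showed contact with the floor, then opened the fingers.
- **Bottle:** it stands upright in the medium recess, also lowered to contact before release.
- **Clamp:** it lies flat across both notches of the cradle, close to centred.
- **Bungs:** I touched neither. In the last overhead picture both are at the same pixels as at the start, the kit bung in its recess and the spare on the mat.

**Last checks:** the final side, wrist and top pictures, taken after everything was released, agree with the placing positions I worked out to about 2 to 3 mm. The gripper ended clear, about 90 mm above the bottle cap.

**Disagreements:** heights and y positions from the side camera differed from the top camera's by up to about 9 mm at the mat. I placed by the wrist and top cameras and by contact force instead. The overhead picture could not confirm the crucible and bottle at the end because the arm covered them, so those two rest on the side and wrist pictures.

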